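# Load the battery of the backup power box and hold its cover shut

### The job

Load the backup power box on the desk: push the loose battery pack across the desk into the bay at the foot of the box until it is fully home. Then turn the winged quarter-turn fastener on top clockwise until the wing lines up with the two ridges on the cover, and press the cover down into its frame until it is flush with the rim; finish while still holding it pressed down, without letting go. Do not lift the cover out, and leave the other things on the desk alone.

Things in the scene. Friction and masses are not known exactly. Their poses are not given: they have to be found in the camera images.
- pack: Battery pack, a plain black block 90 (x) x 48 (y) x 36 mm high, 0.3 kg, loose on the desk in front of the bay, its long side roughly along the box's x. Origin: centre of its underside. Fully home, it touches the bay's inner stop and its outer end still stands 35 mm out of the box: its origin is then 65 mm from the box's origin toward -x of the box.
- bay_mouth (a point): Middle of the bay's mouth at desk level, in the box's -x face (75 mm from the box's origin); axes as the box's. The bay is 62 mm wide, 42 mm high and 55 mm deep, the desk is its floor. Two low fins (16 mm high) reach 21 mm out from the mouth and flare to 79 mm apart, guiding the pack in as it is pushed along the box's +x.
- power_box: Backup power box, grey housing fixed to the desk, 150 (x) x 116 (y) x 62 mm high. Origin: centre of its underside, on the desk; x along its long side, z up. Its top is a frame: a 7.5 mm rim (top at z = 62 mm) round an opening of 135 x 101 mm, a deck 10 mm below the rim (z = 52 mm). Four spring pads in the deck's corners carry the cover. Its -x face has the battery bay and faces the robot.
- slot (a point): Centre of the slot in the deck, at the deck's top (52 mm above the desk), hidden under the cover. 38 (x) x 14 (y) mm, axes as the box's. The fastener's cross bar enters it only when turned to within about 0.12 rad (0.24 at most) of the slot's direction; otherwise the bar meets the deck after 1 mm and the cover cannot go down.
- cover: Loose grey plate 133 (x) x 99 (y) x 10 mm, 0.2 kg with its fastener, lying in the frame with 1 mm play all round. Origin: centre of its underside; x along its long side, z up. At the start its underside is 58 mm above the desk, its top 6 mm proud of the rim; flush, it lies on the deck at 52 mm. The springs push back with about 4 N at first, 8 N when flush, and lift it again when let go.
- cover_top (a point): Centre of the cover's top face, on the fastener's axis, 10 mm above the cover's origin; axes as the cover's. Two raised grey ridges (22 x 4 mm, 1.5 mm high), 46 mm to either side of this point along x, show the slot's direction.
- wing_grip (a point): Point on the fastener's axis in its wing, 26 mm above the cover's top. The wing is an upright black bar 44 mm long (this point's x axis, turning with it), 11 mm thick (y), standing 36 mm above the cover's top on a hub 20 mm wide and 4 mm high. A cross bar 34 x 8 x 5 mm under the cover is parallel to the wing.
- fastener (a joint): Angle of the fastener in the cover, rad, counterclockwise from above positive. 0: the wing lies along the cover's long side, in line with the ridges and the slot. It starts crosswise at 1.0 to 1.45; turn it clockwise to 0. It turns with light friction (0.04 N m), stays where it is left, and can overshoot to its stop at -0.7.
- usb_stick: USB stick, 56 x 18 x 8 mm, loose on the desk near the box; origin at the centre of its underside. Not part of the job, leave it alone.
- eraser: Eraser in a card sleeve, 19 x 40 x 13 mm, loose on the desk near the box; origin at the centre of its underside. Not part of the job, leave it alone.
- glue_stick: Upright glue stick, 27 mm wide, 98 mm tall, loose on the desk near the box; origin at the centre of its underside. Not part of the job, leave it alone.
- sharpener: Small metal pencil sharpener, 16 x 26 x 13 mm, loose on the desk near the box; origin at the centre of its underside. Not part of the job, leave it alone.
- highlighter: Highlighter pen, 116 x 22 x 17 mm, loose on the desk near the box; origin at the centre of its underside. Not part of the job, leave it alone.

How it is judged:
By the outcome, as a careful person would: the job done as asked, in the order asked, and still so for the second after the job is handed in, while the arm keeps its last pose, push and grip.
It also fails if it takes over 43 s, if anything falls off the work surface, if the arm or the gripper's body presses on something with over 40 N, if the wrist force passes 120 N, or if a joint passes its speed limit or range.

### The arm

A 7-joint arm with a two-finger parallel gripper is mounted at the origin on a cart in front of the work surface, level with it; the furniture and walls round the work are solid. World frame = base frame: x ahead of the robot, y to its left, z up, the work surface at z = 0. Lengths are in m, angles in rad, forces in N, time in s.
With the tool pointing down it reaches from about 0.4 to 0.875 m from the base axis. Payload 19.3 kg.
Tool frame: the origin (TCP) lies on the mounting face of the last link; the fingertips stand 173 mm ahead of it and the grasp point (between the pads) lies 155 mm ahead of it (bot.grip_point_offset is the distance from the TCP to the grasp point, in m); z points along the fingers, y is the line along which they close (so a half turn about z gives the same grasp; the last joint's range is limited). The gripper opens to 85 mm and grips with 20 to 120 N. Pads are 22 mm wide; open, the fingers measure 114 mm over their backs; the gripper's body (76 mm by 85 mm) begins 54 mm behind the grasp point. The pads swing forward as they close: fully open they stand 13 mm farther back than shut.
Start: joints at [1.031, 0.521, -0.036, 1.599, 0.021, 1.021, -0.113], TCP at [0.283, -0.557, 0.405] pointing down, gripper open.
Joint ranges: [-2.91, 2.91], [-0.3, 2.13], [-1.5, 1.42], [0.17, 2.43], [-1.26, 4.41], [0.16, 1.93], [-2.52, 2.52]. Speed limits (rad/s): [1.89, 1.89, 2.39, 2.39, 3.01, 3.01, 3.01].

### API

Orientations are given as [roll, pitch, yaw] about the fixed x, y, z axes, in that order (R = Rz(yaw) Ry(pitch) Rx(roll)).
In Python, from workcell import bot gives the robot as it stands.
- The arm moves only by the tool arm_command, never from a script. Its argument "deltas" is a list of rows, each a list of 3 entries, a list of its own where there are three numbers: the shift along the tool's x, y, z in cm, then the turn, a rotation vector about the tool's x, y, z in rad, then the finger opening in cm, from 0 to 8.54. In form: [[[tx, ty, tz], [rx, ry, rz], claw], ...]. A call has 1 to 20 rows; each row shifts and turns the commanded pose from where the row before left it, along the tool's axes as they then stand; what a row does not reach is not made up. A row lasts 1/10 s, in which the tool goes at most 50 mm and 8.59 degrees, less where a joint would pass 70% of its speed; a pose out of reach is approached as far as the arm can. A call with a gripper value outside its range is refused whole. The fingers move at their own pace and stop on an object; "newtons" is the grip in N (left out, the last holds). Time passes only in rows, so rows that do not move let the fingers close. It gives the time, the measured TCP pose, the force, the opening and the grip force at its end, in the units of the state.
- bot.observe(): the state, without advancing time (a new reading comes with each control period).
- bot.grab_frame(name): name is "scene" or "side" or "wrist"; returns a dict with "frame" (480x640x3 uint8, red, green, blue), "K" (3x3 intrinsics, pixels), "rvec" (rotation vector, rad) and "tvec" (3), from world to camera coordinates, as OpenCV has them; the wrist camera has in their place "T_tool_cam" (4x4, takes a point from camera to tool coordinates, whose origin is the TCP and whose axes are the flange's). Camera axes: x right, y down, z forward; pixel columns grow to the right and rows downward; lengths in m; the calibration is good to about 2 mm. A picture is of the moment at which its call begins: read the wrist's pose just before it. There is no depth.
- bot.job_done(): hands the job in; it is judged then, once.
Trained networks look in a picture, given as the dict that the camera call returned (one of the last four; its "shot" number tells which), for a name from the list of things; names that differ only in an ending like _2 or _b are one class to them, and where a whole thing is asked for, a point or a joint stands for the part that bears it (a point fixed in the world has none). Each returns a list of dicts, best first, with "p" (0 to 1); they miss things now and then, are a little off and sometimes report something else, mostly with a low value. They report only what shows in the picture. A call takes as long as a camera call.
- bot.find_in(name, picture): "rect" ([left, top, width, height] in pixels, round what is visible of it).
- bot.mark_of(name, picture): "at" ([column, row] in pixels: a listed point, or the origin of a listed thing).
The state is a dict: "clock": time; "qpos": joint angles; "qd": joint speeds; "joint_efforts": joint torques, N m; "position": TCP position; "tool_rot": TCP orientation; "force": force on the tool from outside, world axes, zero at the start; "moment": the same for the moment, N m; "grip_width": finger opening in m; "finger_force": force on a finger pad.
Only numpy, scipy, OpenCV 4.12 (cv2) and the standard library are available. Lean on these libraries where they do the work, as an engineer would, in place of code of your own. Each camera call takes 0.05 s, during which the arm holds its last target. There are 200 camera calls.

## Working session

There is one attempt and no reset: what is moved stays moved. The work goes in short steps, Python scripts to look and compute and a tool call to move; the robot and the scene stay as the last step left them, time stands still between calls to the robot, and variables do not carry over. Pictures are saved under pics/ and viewed, at most 10 in all, crops included, and the job is handed in when it is done.

Besides the shell and the picture viewer there is one more tool, called after "Call:" as name(argument=value, ...), one argument or row to a line, values as JSON. arm_command: Moves the arm, as the interface text tells. Its arguments: {"type":"object","properties":{"deltas":{"type":"array","items":{"type":"array"}},"newtons":{"type":"number"}},"required":["deltas"]}

```bash
mkdir -p pics; cat > h.py <<'E'
import numpy as np, cv2
from workcell import bot
from scipy.spatial.transform import Rotation as R
def cam(f):
    """R,t world->cam"""
    if "rvec" in f and f["rvec"] is not None:
        return cv2.Rodrigues(np.array(f["rvec"],float))[0], np.array(f["tvec"],float).ravel()
    s=f["state"]; T=np.eye(4); T[:3,:3]=R.from_euler('xyz',s["tool_rot"]).as_matrix(); T[:3,3]=s["position"]
    M=np.linalg.inv(T@np.array(f["T_tool_cam"])); return M[:3,:3],M[:3,3]
def grab(n):
    s=bot.observe(); f=bot.grab_frame(n)
    f["state"]=s; return f
def on_plane(f,px,z):
    Rm,t=cam(f); d=Rm.T@np.linalg.inv(f["K"])@np.array([px[0],px[1],1.]); c=-Rm.T@t
    return c+d*(z-c[2])/d[2]
def proj(f,P):
    Rm,t=cam(f); return cv2.projectPoints(np.array(P,float).reshape(-1,3),cv2.Rodrigues(Rm)[0],t,np.array(f["K"],float),None)[0].reshape(-1,2)
def save(f,n): cv2.imwrite("pics/"+n,f["frame"][:,:,::-1])
E
cat > a.py <<'E'
from h import *
s=bot.observe(); print(s)
Z=dict(pack=0,bay_mouth=0,power_box=0,cover=.058,cover_top=.068,wing_grip=.094,slot=.052,usb_stick=0,eraser=0,glue_stick=0,sharpener=0,highlighter=0)
for c in ("scene","side"):
    f=grab(c); save(f,c+"0.png"); Rm,t=cam(f); print(c,"campos",-Rm.T@t)
    for n,z in Z.items():
        m=bot.mark_of(n,f)
        if m: print(n,np.round(m[0]["at"]),round(m[0]["p"],2),np.round(on_plane(f,m[0]["at"],z),4))
E
python3 a.py
```

```text
{'clock': 0.0, 'qpos': array([ 1.03081108,  0.52200258, -0.03629795,  1.59999146,  0.02119777,
        1.02113049, -0.11278937]), 'qd': array([-0.00154087, -0.00135727, -0.00016289,  0.00070055, -0.00124634,
       -0.00121015, -0.00089855]), 'joint_efforts': array([-6.64295676e-04, -9.27073002e+01,  1.97978497e+00, -3.69931519e+01,
        1.79346028e-02,  8.19910958e-03, -4.49823210e-05]), 'position': array([ 0.28283648, -0.55718146,  0.40413901]), 'tool_rot': array([-3.14044961e+00,  9.57040531e-05,  4.69758955e-01]), 'force': array([ 0.02921307, -0.08700581,  0.94822879]), 'moment': array([-0.01101619,  0.05892324,  0.02156602]), 'finger_force': 0.0, 'grip_width': 0.08539837023194953}
scene campos [0.05519218 0.15792259 0.53089277]
pack [312. 343.] 0.97 [ 0.4848 -0.2209  0.    ]
power_box [300. 290.] 0.91 [ 0.6155 -0.3078  0.    ]
cover [304. 270.] 0.75 [ 0.6001 -0.3085  0.058 ]
cover_top [301. 266.] 0.89 [ 0.6039 -0.3039  0.068 ]
wing_grip [301. 251.] 0.78 [ 0.6128 -0.3124  0.094 ]
usb_stick [275. 358.] 0.8 [ 0.5013 -0.1518  0.    ]
eraser [395. 289.] 0.48 [ 0.4828 -0.4524  0.    ]
glue_stick [241. 278.] 0.9 [ 0.7398 -0.2461  0.    ]
sharpener [356. 254.] 0.39 [ 0.632  -0.4978  0.    ]
highlighter [386. 251.] 0.81 [ 0.593  -0.5574  0.    ]
side campos [ 0.21187894 -0.99381637  0.46358097]
pack [242. 248.] 0.57 [ 0.4911 -0.2021  0.    ]
power_box [317. 252.] 0.88 [ 0.6142 -0.3012  0.    ]
cover [313. 230.] 0.59 [ 0.6025 -0.31    0.058 ]
cover_top [315. 226.] 0.73 [ 0.6042 -0.3136  0.068 ]
wing_grip [315. 211.] 0.53 [ 0.6129 -0.3021  0.094 ]
usb_stick [316. 254.] 0.29 [ 0.6099 -0.3052  0.    ]
eraser [305. 319.] 0.5 [ 0.4886 -0.4753  0.    ]
glue_stick [347. 228.] 0.89 [ 0.7274 -0.2453  0.    ]
sharpener [383. 298.] 0.52 [ 0.6304 -0.4979  0.    ]
highlighter [378. 322.] 0.83 [ 0.5817 -0.5462  0.    ]
```

```bash
python3 - <<'E'
import cv2,numpy as np
a=cv2.imread("pics/scene0.png"); b=cv2.imread("pics/side0.png")
A=cv2.resize(a[190:390,200:440],None,fx=3.3,fy=3,interpolation=2); A=cv2.resize(a[190:390,200:440],(720,600),interpolation=2)
B=cv2.resize(b[160:360,190:430],(720,600),interpolation=2)
cv2.imwrite("pics/A.png",A); cv2.imwrite("pics/B.png",B)
E
```

```text
(no output)
```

View pics/A.png

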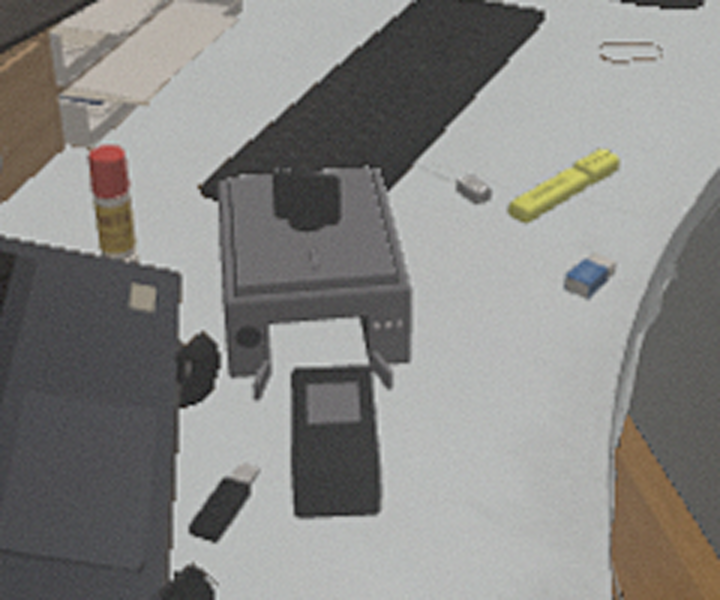

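View pics/B.png

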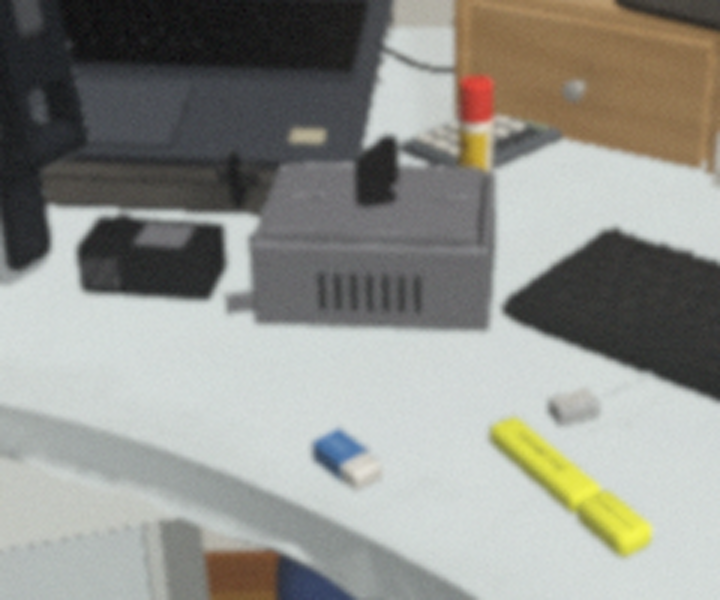

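The scene view shows the pack in front of the bay with the wing crosswise, and the USB stick close to the pack's left. The side view agrees. Next I'll get a wrist view from above.

```bash
cat >> h.py <<'E'
def plan(x,y,z,yaw):
    "rotate rz first, then translate along turned tool axes (cm)"
    s=bot.observe(); y0=s["tool_rot"][2]; dy=(yaw-y0+np.pi)%(2*np.pi)-np.pi
    c,n=np.cos(yaw),np.sin(yaw); d=(np.array([x,y,z])-s["position"])*100
    t=np.array([d[0]*c+d[1]*n, d[0]*n-d[1]*c, -d[2]])
    print("clock %.2f rz %.3f t_cm"%(s["clock"],-dy),t.round(2))
E
python3 - <<'E'
from h import *
f=grab("wrist"); print(np.round(f["T_tool_cam"],3),f["K"])
plan(0.54,-0.27,0.42,-0.62)
E
```

```text
[[ 0.    -0.948 -0.317  0.082]
 [ 1.    -0.     0.     0.001]
 [-0.    -0.317  0.948  0.032]
 [ 0.     0.     0.     1.   ]] [[348.00283522   0.         317.98777348]
 [  0.         348.00283522 238.11674798]
 [  0.           0.           1.        ]]
clock 1.35 rz 1.090 t_cm [  4.23 -38.32  -1.53]
```

Call:
arm_command(
  deltas=[
    [[0.0,0,0],[0,0,0.1365],8.5],
    [[0,0,0],[0,0,0.1365],8.5],
    [[0,0,0],[0,0,0.1365],8.5],
    [[0,0,0],[0,0,0.1365],8.5],
    [[0,0,0],[0,0,0.1365],8.5],
    [[0,0,0],[0,0,0.1365],8.5],
    [[0,0,0],[0,0,0.1365],8.5],
    [[0,0,0],[0,0,0.1365],8.5],
    [[0.7,-3.8,0],[0,0,0],8.5],
    [[0.7,-3.8,0],[0,0,0],8.5],
    [[0.7,-3.8,0],[0,0,0],8.5],
    [[0.7,-3.8,0],[0,0,0],8.5],
    [[0.7,-3.8,0],[0,0,0],8.5],
    [[0.7,-3.8,0],[0,0,0],8.5],
    [[0.7,-3.8,0],[0,0,0],8.5],
    [[0.7,-3.8,0],[0,0,0],8.5],
    [[0.7,-3.8,0],[0,0,0],8.5],
    [[0.7,-3.8,0],[0,0,0],8.5],
    [[0,0,0],[0,0,0],8.5],
    [[0,0,0],[0,0,0],8.5],
  ],
)

```text
clock: 3.35
position: [0.5616, -0.2887, 0.4045]
tool_rot: [3.141, 0.0, -0.621]
force: [-0.5, -1.7, -0.3]
grip_width: 0.0851
finger_force: 0.0
```

```bash
cat > b.py <<'E'
from h import *
import sys
f=grab("wrist"); save(f,sys.argv[1]); s=f["state"]; print(s["clock"],s["position"],s["tool_rot"],s["qpos"])
Z=dict(pack=0,bay_mouth=0,power_box=0,cover_top=.068,wing_grip=.094,usb_stick=0)
for n,z in Z.items():
    m=bot.mark_of(n,f)
    if m: print(n,np.round(m[0]["at"]),round(m[0]["p"],2),np.round(on_plane(f,m[0]["at"],z),4))
E
python3 b.py w1.png
```

```text
3.35 [ 0.56163691 -0.288707    0.40445709] [ 3.14140211e+00  3.76787494e-04 -6.20638058e-01] [ 0.2595026   0.53948869  0.18264445  1.58985035 -0.10940573  1.02269667
 -1.71755689]
pack [309. 290.] 0.94 [ 0.4803 -0.2183  0.    ]
cover_top [306. 162.] 0.8 [ 0.6076 -0.3097  0.068 ]
wing_grip [307. 166.] 0.68 [ 0.6065 -0.3103  0.094 ]
usb_stick [254. 304.] 0.77 [ 0.5033 -0.1523  0.    ]
```

View pics/w1.png

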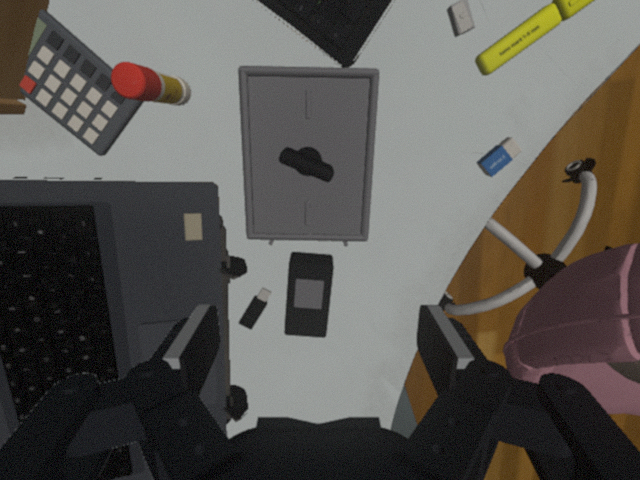

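The wrist view shows the rim corners at about (239,66), (379,69), (368,240) and (246,240). The pack top has corners (291,253), (332,254), (327,336) and (286,334). The wing runs from (281,153) to (332,173), and the ridges are at (307,104) and (306,212).

```bash
cat > c.py <<'E'
from h import *
f=grab("wrist")
def fit(px,z,sx,sy):
    P=np.array([on_plane(f,p,z)[:2] for p in px]); L=np.array([[sx,sy],[sx,-sy],[-sx,-sy],[-sx,sy]])/2
    M,_=cv2.estimateAffinePartial2D(L,P,method=cv2.LMEDS); 
    c=P.mean(0); u=P-c; th=np.arctan2((L[:,0]*u[:,1]-L[:,1]*u[:,0]).sum(),(L*u).sum()); 
    print("centre",c.round(4),"yaw",round(th,3),"edges mm",[round(1000*np.linalg.norm(P[i]-P[(i+1)%4])) for i in range(4)]); return c,th
b,th=fit([(239,66),(379,69),(368,240),(246,240)],.062,.15,.116)
p,tp=fit([(291,253),(332,254),(327,336),(286,334)],.036,.09,.048)
a=[on_plane(f,q,.068)[:2] for q in ((307,104),(306,212))]; print("ridges mid",np.mean(a,0),"dist",np.linalg.norm(a[0]-a[1]),"yaw",np.arctan2(*(a[0]-a[1])[::-1]))
w=[on_plane(f,q,.104)[:2] for q in ((281,153),(332,173))]; d=w[0]-w[1]; print("wing mid",np.mean(w,0),"len",np.linalg.norm(d),"yaw",np.arctan2(d[1],d[0]))
Rb=np.array([[np.cos(th),np.sin(th)],[-np.sin(th),np.cos(th)]]); print("pack in box",Rb@(p-b),tp-th)
g=cv2.cvtColor(f["frame"],cv2.COLOR_RGB2GRAY); cv2.imwrite("pics/w1c.png",cv2.resize(f["frame"][50:350,230:390,::-1],(320*1,600)))
E
python3 c.py
```

```text
centre [ 0.6065 -0.3123] yaw -0.64 edges mm [113, 146, 115, 149]
centre [ 0.4882 -0.2261] yaw -0.682 edges mm [42, 99, 46, 98]
ridges mid [ 0.60748362 -0.311664  ] dist 0.09089179551453425 yaw -0.643165114469922
wing mid [ 0.6082332  -0.31384051] len 0.04137571000792374 yaw 0.5780742030803376
pack in box [-0.1463804  -0.00147848] -0.041936299572961855
```

View pics/w1c.png

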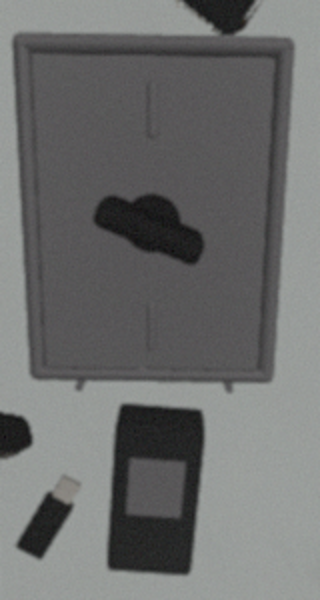

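```bash
cat >> h.py <<'E'
B=np.array([.607,-.312]); TH=-.641
def bx(x,y): return B+np.array([np.cos(TH)*x-np.sin(TH)*y, np.sin(TH)*x+np.cos(TH)*y])
def inbox(p):
    d=np.array(p[:2])-B; return np.array([np.cos(TH)*d[0]+np.sin(TH)*d[1], -np.sin(TH)*d[0]+np.cos(TH)*d[1]])
E
python3 -c "
from h import *
plan(*bx(-.237,-.001),.183,TH)"
```

```text
clock 3.75 rz 0.018 t_cm [-18.68  -0.87  22.18]
```

Call:
arm_command(
  deltas=[
    [[-3.7,-0.17,0],[0,0,0.018],2.0],
    [[-3.7,-0.17,0],[0,0,0],2.0],
    [[-3.7,-0.17,0],[0,0,0],2.0],
    [[-3.7,-0.17,0],[0,0,0],2.0],
    [[-3.9,-0.17,0],[0,0,0],2.0],
    [[0,0,4],[0,0,0],2.0],
    [[0,0,4],[0,0,0],2.0],
    [[0,0,4],[0,0,0],2.0],
    [[0,0,4],[0,0,0],2.0],
    [[0,0,3],[0,0,0],2.0],
    [[0,0,2],[0,0,0],2.0],
    [[0,0,1],[0,0,0],2.0],
    [[0,0,0],[0,0,0],2.0],
    [[0,0,0],[0,0,0],2.0],
  ],
)

```text
clock: 5.15
position: [0.4162, -0.1715, 0.1854]
tool_rot: [-3.141, -0.001, -0.64]
force: [-0.0, 0.5, 0.3]
grip_width: 0.0202
finger_force: 0.0
```

```bash
python3 -c "
from h import *
s=bot.observe(); print(inbox(s['position']),s['force'],s['clock'])
plan(*bx(-.121,0),.183,TH)
f=grab('wrist'); save(f,'w2.png'); f=grab('side'); cv2.imwrite('pics/s2.png',f['frame'][160:360,190:430,::-1])"
```

```text
[-0.23694857 -0.0014783 ] [-0.00979605  0.46898667  0.28018294] 5.15
clock 5.15 rz 0.001 t_cm [11.59 -0.15  0.24]
```

View pics/w2.png

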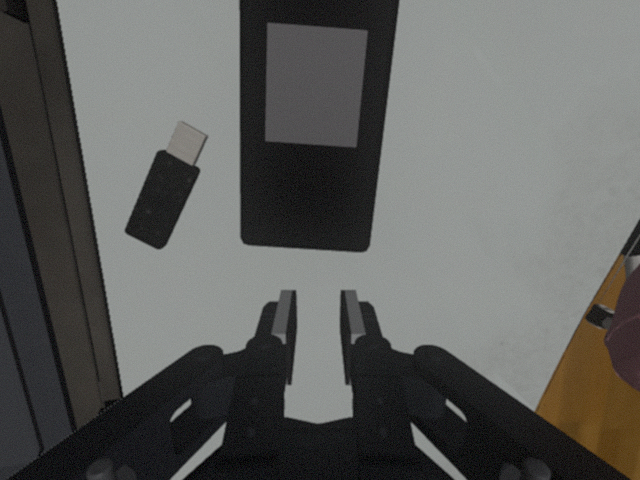

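The pack's rear edge is at row 247, centred near column 305, about 5 mm left of the fingers. The view is clear, so I'll shift left 4 mm and push.

Call:
arm_command(
  deltas=[
    [[1.0,-0.4,0.1],[0,0,0],2.0],
    [[0.8,0,0],[0,0,0],2.0],
    [[0.5,0,0],[0,0,0],2.0],
    [[0.5,0,0],[0,0,0],2.0],
    [[0.7,0,0],[0,0,0],2.0],
    [[0.7,0,0],[0,0,0],2.0],
    [[0.7,0,0],[0,0,0],2.0],
    [[0.7,0,0],[0,0,0],2.0],
    [[0.7,0,0],[0,0,0],2.0],
    [[0.7,0,0],[0,0,0],2.0],
    [[0.7,0,0],[0,0,0],2.0],
    [[0.7,0,0],[0,0,0],2.0],
    [[0.7,0,0],[0,0,0],2.0],
    [[0,0,0],[0,0,0],2.0],
  ],
)

```text
clock: 6.65
position: [0.4921, -0.2231, 0.1838]
tool_rot: [-3.141, -0.001, -0.641]
force: [-0.2, -0.6, 0.6]
grip_width: 0.02
finger_force: 0.0
```

```bash
python3 -c "
from h import *
s=bot.observe(); print(inbox(s['position']),s['force'],s['clock'])
f=grab('wrist'); save(f,'w3.png')"
```

```text
[-0.14527311  0.00254446] [-0.22832601 -0.6314001   0.59197114] 6.65
```

View pics/w3.png

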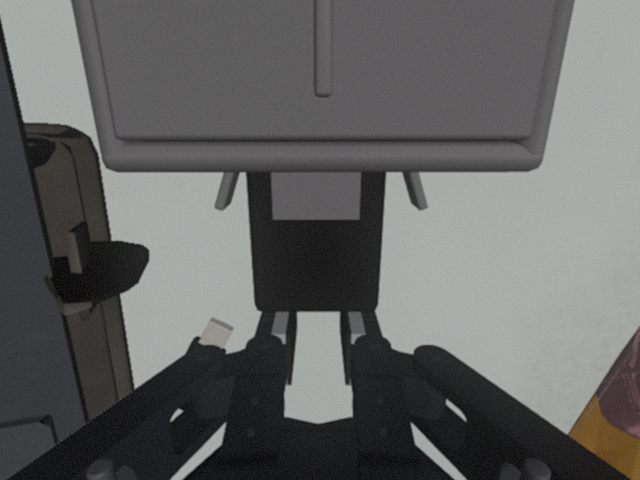

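The pack is entering the bay centred between the fins. I'll keep pushing gently until the force rises.

Call:
arm_command(
  deltas=[
    [[0.5,0,0],[0,0,0],2.0],
    [[0.5,0,0],[0,0,0],2.0],
    [[0.4,0,0],[0,0,0],2.0],
    [[0.3,0,0],[0,0,0],2.0],
    [[0.2,0,0],[0,0,0],2.0],
    [[0,0,0],[0,0,0],2.0],
  ],
)

```text
clock: 7.3
position: [0.5068, -0.234, 0.1837]
tool_rot: [-3.142, -0.0, -0.64]
force: [0.5, -0.2, 0.5]
grip_width: 0.0197
finger_force: 0.0
```

Call:
arm_command(
  deltas=[
    [[0.2,0,0],[0,0,0],2.0],
    [[0.1,0,0],[0,0,0],2.0],
    [[0,0,0],[0,0,0],2.0],
  ],
)

```text
clock: 7.6
position: [0.5091, -0.2357, 0.1837]
tool_rot: [-3.142, -0.0, -0.64]
force: [-1.5, 1.0, 0.9]
grip_width: 0.0201
finger_force: 0.7
```

Call:
arm_command(
  deltas=[
    [[0.1,0,0],[0,0,0],2.0],
    [[0.1,0,0],[0,0,0],2.0],
    [[0,0,0],[0,0,0],2.0],
  ],
)

```text
clock: 7.9
position: [0.5107, -0.2369, 0.1837]
tool_rot: [-3.142, -0.0, -0.64]
force: [-2.1, 2.3, 1.1]
grip_width: 0.0201
finger_force: 1.2
```

Call:
arm_command(
  deltas=[
    [[0.1,0,0],[0,0,0],2.0],
    [[0.1,0,0],[0,0,0],2.0],
    [[0,0,0],[0,0,0],2.0],
  ],
)

```text
clock: 8.2
position: [0.5112, -0.2373, 0.1835]
tool_rot: [3.141, 0.004, -0.64]
force: [-11.1, 8.3, 10.1]
grip_width: 0.0196
finger_force: 6.9
```

Firm stop of about 14 N at finger x ≈ -0.1215, so the pack's rear is near -0.110 as expected. I'll back off, rise and look again.

Call:
arm_command(
  deltas=[
    [[-0.5,0,0],[0,0,0],2.0],
    [[-2.0,0,0],[0,0,0],2.0],
    [[0,0,-3],[0,0,0],2.0],
    [[0,0,-5],[0,0,0],2.0],
    [[0,0,-5],[0,0,0],2.0],
    [[3.5,0,-5],[0,0,0],8.5],
    [[4,0,0],[0,0,0],8.5],
    [[4,0,0],[0,0,0],8.5],
    [[2,0,0],[0,0,0],8.5],
    [[0,0,0],[0,0,0],8.5],
    [[0,0,0],[0,0,0],8.5],
  ],
)

```text
clock: 9.3
position: [0.5951, -0.2999, 0.3542]
tool_rot: [3.141, 0.0, -0.641]
force: [0.6, -0.2, -0.4]
grip_width: 0.0849
finger_force: 0.0
```

```bash
python3 b.py w4.png; python3 -c "
import cv2; a=cv2.imread('pics/w4.png')[0:380,190:440]; cv2.imwrite('pics/w4c.png',cv2.resize(a,None,fx=1.55,fy=1.55,interpolation=2))"
```

```text
9.3 [ 0.59512483 -0.29992183  0.35424437] [ 3.14143003e+00  1.91281150e-04 -6.40551294e-01] [ 0.27801224  0.64615739  0.15857061  1.53536462 -0.11542449  0.9694726
 -1.74082846]
cover_top [318. 214.] 0.83 [ 0.6083 -0.3102  0.068 ]
wing_grip [316. 222.] 0.93 [ 0.6097 -0.3099  0.094 ]
usb_stick [260. 358.] 0.76 [ 0.5014 -0.1503  0.    ]
```

View pics/w4c.png

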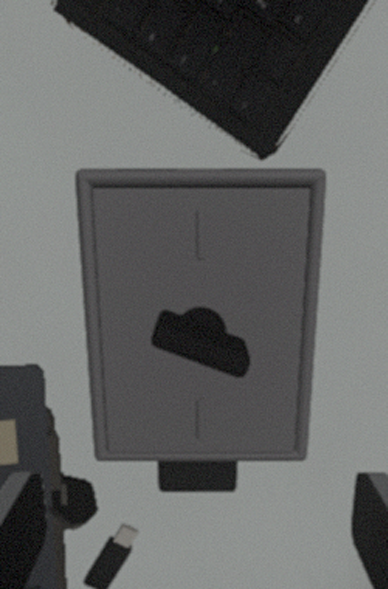

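The pack is in, with its outer end at about row 316. The wing's rear top edge runs from (288,221) to (347,243), and the ridges are at (317,152) and (317,271).

```bash
python3 - <<'E'
from h import *
f=grab("wrist")
P=lambda q,z: on_plane(f,q,z)[:2]
print("pack end in box",inbox(P((317,316),.036)), "front rim edge",inbox(P((319,296.5),.062)),inbox(P((319,110),.062)))
w=[P((288,220.6),.104),P((346.8,242.6),.104)]; d=w[0]-w[1]; y=np.arctan2(d[1],d[0]); print("wing yaw",y,"len",np.linalg.norm(d),"centre",np.mean(w,0)+.0055*np.array([np.sin(y),-np.cos(y)])*-1,np.mean(w,0)+.0055*np.array([np.sin(y),-np.cos(y)]))
a=[P(q,.068) for q in ((317,151.6),(317,271))]; print("ridge",np.mean(a,0),np.linalg.norm(a[0]-a[1]),np.arctan2(*(a[0]-a[1])[::-1]))
plan(.6085,-.3125,.30,.575)
E
```

```text
pack end in box [-0.10766649  0.0033654 ] front rim edge [-0.07337923  0.00162674] [0.07324089 0.00190218]
wing yaw 0.5570230598892221 len 0.041621805538058575 centre [ 0.60303794 -0.30313644] [ 0.60885322 -0.3124736 ]
ridge [ 0.60805861 -0.3086845 ] 0.09268761956115056 -0.6409426376713411
clock 9.70 rz -1.215 t_cm [0.42 1.79 5.49]
```

Call:
arm_command(
  deltas=[
    [[0,0,0],[0,0,-0.134],8.5],
    [[0,0,0],[0,0,-0.134],8.5],
    [[0,0,0],[0,0,-0.134],8.5],
    [[0,0,0],[0,0,-0.134],8.5],
    [[0,0,0],[0,0,-0.134],8.5],
    [[0,0,0],[0,0,-0.134],8.5],
    [[0,0,0],[0,0,-0.134],8.5],
    [[0,0,0],[0,0,-0.134],8.5],
    [[0,0,0],[0,0,-0.134],8.5],
    [[0,0,0],[0,0,0],8.5],
  ],
)

```text
clock: 10.7
position: [0.5952, -0.3001, 0.3547]
tool_rot: [-3.142, -0.0, 0.568]
force: [0.1, 0.2, 0.0]
grip_width: 0.0849
finger_force: 0.0
```

```bash
python3 -c "
from h import *
plan(.608,-.311,.249,.567)"
```

```text
clock 10.70 rz 0.001 t_cm [ 0.5   1.61 10.57]
```

Call:
arm_command(
  deltas=[
    [[0.5,1.6,0],[0,0,0],8.5],
    [[0,0,3],[0,0,0],8.5],
    [[0,0,3],[0,0,0],8.5],
    [[0,0,2.5],[0,0,0],8.5],
    [[0,0,1.5],[0,0,0],8.5],
    [[0,0,0.5],[0,0,0],5],
    [[0,0,0],[0,0,0],3],
    [[0,0,0],[0,0,0],2.0],
    [[0,0,0],[0,0,0],1.5],
    [[0,0,0],[0,0,0],1.5],
    [[0,0,0],[0,0,0],1.5],
  ],
  newtons=25,
)

```text
clock: 11.8
position: [0.6082, -0.3108, 0.2502]
tool_rot: [3.141, -0.0, 0.566]
force: [-1.2, 0.3, 0.2]
grip_width: 0.0151
finger_force: 0.0
```

Call:
arm_command(
  deltas=[
    [[0,0,0],[0,0,0],1.2],
    [[0,0,0],[0,0,0],0.8],
    [[0,0,0],[0,0,0],0.8],
    [[0,0,0],[0,0,0],0.8],
  ],
  newtons=25,
)

```text
clock: 12.2
position: [0.6081, -0.3106, 0.2498]
tool_rot: [-3.141, -0.0, 0.566]
force: [-2.4, 3.5, 5.4]
grip_width: 0.0106
finger_force: 28.1
```

Gripped at 10.6 mm width, which fits the 11 mm wing. I'll turn it clockwise by 1.207 rad.

Call:
arm_command(
  deltas=[
    [[0,0,0],[0,0,0.134],0.8],
    [[0,0,0],[0,0,0.134],0.8],
    [[0,0,0],[0,0,0.134],0.8],
    [[0,0,0],[0,0,0.134],0.8],
    [[0,0,0],[0,0,0.134],0.8],
    [[0,0,0],[0,0,0.134],0.8],
    [[0,0,0],[0,0,0.134],0.8],
    [[0,0,0],[0,0,0.134],0.8],
    [[0,0,0],[0,0,0.134],0.8],
    [[0,0,0],[0,0,0],0.8],
    [[0,0,0],[0,0,0],0.8],
  ],
)

```text
clock: 13.3
position: [0.6082, -0.3109, 0.2497]
tool_rot: [3.141, -0.0, -0.636]
force: [-1.2, -1.5, 4.1]
grip_width: 0.0108
finger_force: 28.0
```

```bash
python3 -c "
from h import *
s=bot.observe(); print(s['tool_rot'],s['position'],s['force'],s['moment'],s['clock'])
f=grab('wrist'); save(f,'w5.png')"
```

```text
[ 3.14104847e+00 -3.59803641e-04 -6.36104607e-01] [ 0.60815881 -0.31091523  0.24971759] [-1.1886197  -1.49744611  4.07292919] [-0.25568299  0.33191963 -0.03199645] 13.3
```

View pics/w5.png

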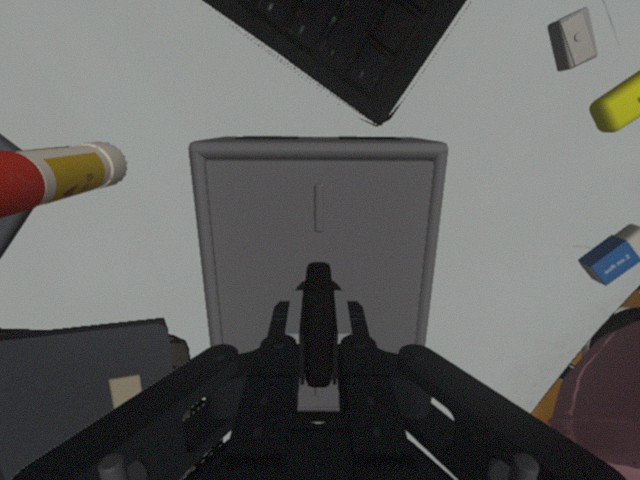

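The wing is aligned with the ridge; both sit at column 318. I'll grip harder and press down.

Call:
arm_command(
  deltas=[
    [[0,0,0],[0,0,0.004],0.5],
    [[0,0,0],[0,0,0],0.5],
    [[0,0,0.15],[0,0,0],0.5],
    [[0,0,0.15],[0,0,0],0.5],
    [[0,0,0.1],[0,0,0],0.5],
    [[0,0,0],[0,0,0],0.5],
  ],
  newtons=60,
)

```text
clock: 13.95
position: [0.6081, -0.311, 0.2456]
tool_rot: [3.141, -0.0, -0.644]
force: [-1.0, -2.0, 5.6]
grip_width: 0.0097
finger_force: 63.6
```

Call:
arm_command(
  deltas=[
    [[0,0,0.1],[0,0,0],0.5],
    [[0,0,0.1],[0,0,0],0.5],
    [[0,0,0],[0,0,0],0.5],
  ],
)

```text
clock: 14.25
position: [0.6081, -0.311, 0.244]
tool_rot: [3.142, -0.0, -0.644]
force: [-2.4, -1.5, 9.6]
grip_width: 0.0098
finger_force: 64.4
```

Going down past the bar-on-deck limit, so the bar is in the slot.

Call:
arm_command(
  deltas=[
    [[0,0,0.1],[0,0,0],0.5],
    [[0,0,0.1],[0,0,0],0.5],
    [[0,0,0],[0,0,0],0.5],
  ],
)

```text
clock: 14.55
position: [0.6082, -0.3111, 0.2438]
tool_rot: [-3.141, -0.001, -0.644]
force: [-12.1, 3.7, 36.1]
grip_width: 0.0102
finger_force: 68.5
```

```bash
python3 -c "
from h import *
s=bot.observe(); print(s['position'],s['force'],s['clock'])
f=grab('side'); cv2.imwrite('pics/s6.png',cv2.resize(f['frame'][190:280,260:370,::-1],(733,600),interpolation=2))"
```

```text
[ 0.60815277 -0.3110753   0.2437922 ] [-12.08160277   3.68093965  36.13818953] 14.55
```

View pics/s6.png

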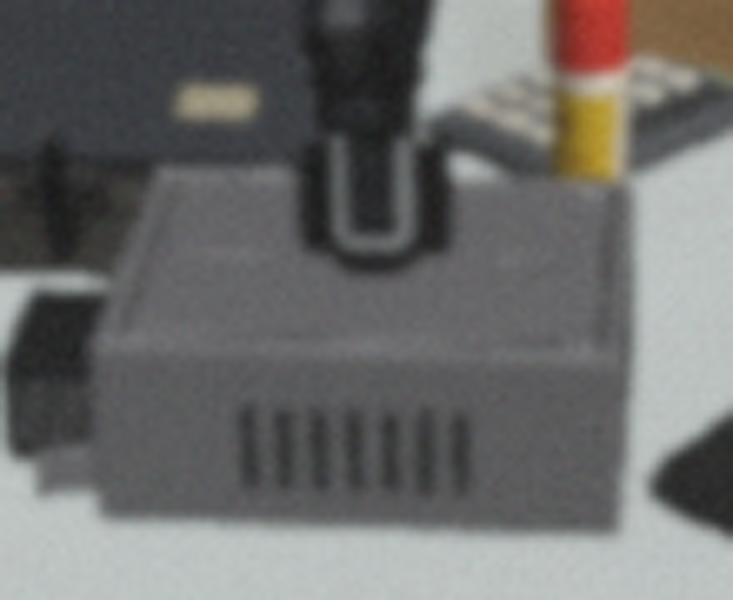

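The cover is flush after 6 mm of travel, with a sharp rise in force at the deck. I'll ease the press to a moderate force and keep holding.

Call:
arm_command(
  deltas=[
    [[0,0,-0.08],[0,0,0],0.5],
    [[0,0,0],[0,0,0],0.5],
    [[0,0,0],[0,0,0],0.5],
  ],
)

```text
clock: 14.9
position: [0.6081, -0.311, 0.2439]
tool_rot: [-3.141, -0.001, -0.644]
force: [-8.4, 1.5, 25.9]
grip_width: 0.0095
finger_force: 66.5
```

```bash
python3 -c "
from workcell import bot
print(bot.job_done())"
```

```text
the job is handed in; nothing more can be done
None
```

I handed the job in at about 15 s: the pack is pushed home against the stop, the wing is turned in line with the ridges, and the cover is pressed flush and still held down at about 26 N.

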